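# Turn the fittings carousel and clamp the flanged stub in the tacking fixture

## Task

Turn the fittings carousel by the crossbar on its hub until the flanged pipe stub squarely faces the opening of the wire guard, then lift the stub out through the opening and lay it in the V saddles of the tacking fixture with its flange towards the fixed stop plate. Then slide the jaw up until the stub is trapped with its flange touching the stop and its other end touching the jaw, and let go; leave the other three fittings in their pockets and the other things on the bench where they are.

Things in the scene. Friction and masses are not known exactly. Their poses are not given: they have to be found in the camera images.
- magazine: Fixed base of the carousel, with a wire guard. Origin: on the turning axis at the bench surface (z = 0). The guard is open towards its own -x (roughly to the robot); its 6 mm wires, 134 mm above the bench, from radius 52 to 195 mm, cover all that lies over 65 degrees to either side of -x. Four wire posts at radius 195 mm, two at the edges of the opening.
- carousel: Grey disc, radius 152 mm, turning freely both ways with light friction; stays where left. Origin: on the axis at the disc's underside, 22 mm above the bench. Pockets at its own -x (stub), -y (plain tube), +x (collared tube), +y (reduced tube), the fittings lying radially, middle at radius 115 mm, axis 77 mm above the bench.
- carousel_handle (a point): Centre of the black crossbar on the hub, on the turning axis, 169 mm above the bench. The bar is 90 mm long along the carousel's own y, 16 mm thick along its x, 30 mm high; it stands above the guard wires and turns with the disc.
- stub: The flanged pipe stub, plain steel: 110 mm long in all, a tube of 42 mm diameter with a round flange (68 mm diameter, 12 mm thick) at one end only. Origin: on its axis at half its length. Its x axis runs along the tube; the flange is at -x. About 0.4 kg. It can be gripped across the tube between the saddles, at its middle.
- flange_face (a point): Centre of the stub's outer flange face, 55 mm from the stub's origin along its -x.
- plain_tube: Steel tube 42 mm diameter, 110 mm long, without flange; lies in another pocket and stays there.
- collar_tube: Steel tube 42 mm diameter, 110 mm long, with a collar (56 mm diameter, 20 mm wide) round its middle; stays in its pocket.
- reduced_tube: Steel tube 42 mm diameter, 110 mm long, with one end reduced to 28 mm; stays in its pocket.
- fixture: Tacking fixture fixed to the bench, base plate top 12 mm above it. Origin: on the bench surface below the middle of a stub that is fully against the stop. Stop at its -x end. Two V saddles, 12 mm wide, at x = -20 and +40 mm, open between, carry the tube with its axis along the fixture's x, 56 mm above the bench.
- jaw (a joint): Travel of the sliding jaw in m: 0 fully open, its face at x = +88 mm of the fixture; it grows as the jaw moves along the fixture's -x towards the stop; 0.033 when the jaw touches a stub that is against the stop. It takes about 4 N to slide, and stays where it is left.
- jaw_handle (a point): Middle of the grip of the jaw's black upright handle, 85 mm above the bench, 34 mm behind (+x of) the jaw's face. The handle is 24 mm wide along the fixture's y, 20 mm along x, top 97 mm above the bench; below 41 mm lies the jaw's block, 36 mm wide. The face plate is 56 mm wide, 10 mm thick, top 74 mm above the bench.
- pipe_section: Bystander: upright steel pipe ring, 89 mm diameter, 130 mm high. Origin at its underside.
- hammer: Bystander: hammer lying on the bench.
- wrench: Bystander: wrench lying on the bench.
- spray_can: Bystander: can, 60 mm diameter, 170 mm high.
- square_block: Bystander: steel block 100 x 70 x 20 mm lying on the bench.
- pocket (a point): Middle of the stub's pocket, on the tube axis. A pocket is two V saddles, 12 mm wide, 30 mm to either side of its middle; between them it is open for fingers, down to the disc 43 mm below the tube axis. The stub lies with its flange outwards.
- stop_face (a point): Centre of the fixed stop plate's face, at fixture x = -55 mm, 56 mm above the bench; the plate is 14 mm thick, 76 mm wide, top 94 mm above the bench. The flange hangs between stop and first saddle with 17 mm of play, so the stub can be laid 5 to 12 mm short of the stop and then pushed home along the saddles by the jaw.
Mind the look-alikes: they are no part of the job. What is shaped like the stub but pink or purple is not meant.

How it is judged:
On the way, in this order (a step that is already met when the one before it is completed fails the run):
1. the flanged stub, still in its pocket, squarely faces the opening of the guard (x of stub in the frame of magazine below -0.085 m and y of stub in the frame of magazine between -0.025 and 0.025 m and z of stub in the frame of magazine between 0.069 and 0.085 m), for 0.2 s.
2. the stub lies in both saddles of the fixture, its flange towards the stop (x of flange_face in the frame of fixture below -0.03 m and y of stub in the frame of fixture between -0.005 and 0.005 m and z of stub in the frame of fixture between 0.05 and 0.061 m and angle between the x axis of stub and the x axis of fixture, either way round below 0.09 rad), for 0.2 s.
At the end, for the whole second after the job is handed in: The stub lies at rest in both saddles (axis within 5 mm sideways, 6 mm in height and 5 degrees of the fixture's), flange face within 3 mm of the stop, and the jaw within 3 mm of where it touches the stub (jaw joint above 0.030); the other fittings are still in their pockets (x of flange_face in the frame of fixture below -0.052 m and y of stub in the frame of fixture between -0.005 and 0.005 m and z of stub in the frame of fixture between 0.05 and 0.061 m and angle between the x axis of stub and the x axis of fixture, either way round below 0.09 rad and value of joint jaw above 0.03 m and linear speed of stub below 0.02 m/s).
It fails at once if another fitting taken or knocked out of its pocket (horizontal distance between any of plain_tube, collar_tube, reduced_tube and carousel below 0.09 m or horizontal distance between any of plain_tube, collar_tube, reduced_tube and carousel above 0.14 m or height (world z) of any of plain_tube, collar_tube, reduced_tube above 0.1 m or height (world z) of any of plain_tube, collar_tube, reduced_tube below 0.065 m).
It fails at once if a bystander on the bench moved by more than 50 mm (distance of any of pipe_section, hammer, wrench, spray_can, square_block from where it was at the start of the episode above 0.05 m).
It also fails if it takes over 72 s, if anything falls off the work surface, if the arm or the gripper's body presses on something with over 40 N, if the wrist force passes 120 N, or if a joint passes its speed limit or range.

## Robot

A 6-joint arm with a two-finger parallel gripper is mounted at the origin on the work surface. World frame = base frame: x ahead of the robot, y to its left, z up, the work surface at z = 0. Lengths are in m, angles in rad, forces in N, time in s.
With the tool pointing down it reaches from about 0.375 to 0.9 m from the base axis. Payload 3.1 kg.
Tool frame: the origin (TCP) lies at the very end of the fingers, on their centre line; the grasp point (between the pads) lies 19 mm behind it (grip_depth is the distance from the TCP to the grasp point, in m); z points along the fingers, y is the line along which they close (so a half turn about z gives the same grasp; the last joint's range is limited). The gripper opens to 85 mm and grips with 20 to 120 N. Pads are 22 mm wide; open, the fingers measure 114 mm over their backs; the gripper's body (76 mm by 85 mm) begins 54 mm behind the grasp point. The pads swing forward as they close: fully open they stand 13 mm farther back than shut.
Start: joints at [-1.296, 0.527, 1.433, -0, 1.181, -0.178], TCP at [0.273, -0.562, 0.231] pointing down, gripper open.
Joint ranges: [-3.08, 3.08], [-0.75, 2.2], [0.22, 2.44], [-1.43, 4.57], [0, 2.65], [-2.85, 2.85]. Speed limits (rad/s): [2.79, 2.79, 3.14, 3.14, 3.14, 3.14].

## Interface

Orientations are given as a unit quaternion [x, y, z, w].
In Python, from station import * gives the robot as it stands.
- The arm moves only by the tool apply_moves, never from a script. Its argument "plan" is a list of rows, each a list of 7 numbers: the shift along the tool's x, y, z in m, then the turn, a rotation vector about the tool's x, y, z in rad, then the gripper command: -1 is fully open, 1 is shut, values between are in proportion. In form: [[dx, dy, dz, wx, wy, wz, jaw], ...]. A call has 1 to 8 rows; each row shifts and turns the commanded pose from where the row before left it, along the tool's axes as they then stand; what a row does not reach is not made up. A row lasts 1/8 s, in which the tool goes at most 62.5 mm and 10.7 degrees, less where a joint would pass 70% of its speed; a pose out of reach is approached as far as the arm can. A call is refused whole if a number of a shift passes 0.0625 or a number of a turn 0.188, either way. A call with a gripper value outside its range is refused whole. The fingers move at their own pace and stop on an object; "force" is the grip in N (left out, the last holds). Time passes only in rows, so rows that do not move let the fingers close. It gives the time, the measured TCP pose, the force, the opening and the grip force at its end, in the units of the state.
- sense(): the state, without advancing time (a new reading comes with each control period).
- snapshot(name): name is "scene" or "top"; returns the picture (480x640x3 uint8, red, green, blue); there is no depth.
- calibration(name): a dict with "camera_matrix" (3x3 intrinsics, pixels), "R" (3x3) and "t" (3): a world point X has camera coordinates R X + t. Camera axes: x right, y down, z forward; pixel columns grow to the right and rows downward; lengths in m; the calibration is good to about 2 mm. A picture is of the moment at which its call begins. calibration takes no time and is no camera call.
- sign_off(): hands the job in; it is judged then, once.
The state is a dict: "t": time; "q": joint angles; "qd": joint speeds; "tau": joint torques, N m; "tcp_pos": TCP position; "tool_rot": TCP orientation; "force": force on the tool from outside, world axes, zero at the start; "ft_torque": the same for the moment, N m; "finger_gap": opening from 0.0 (shut) to 1.0 (fully open); "gripper_force": force on a finger pad.
Only numpy, scipy, OpenCV 4.12 (cv2) and the standard library are available. Lean on these libraries where they do the work, as an engineer would, in place of code of your own. Each camera call takes 0.05 s, during which the arm holds its last target. There are 200 camera calls.

## Working session

There is one attempt and no reset: what is moved stays moved. The work goes in short steps, Python scripts to look and compute and a tool call to move; the robot and the scene stay as the last step left them, time stands still between calls to the robot, and variables do not carry over. Pictures are saved under pics/ and viewed, at most 10 in all, crops included, and the job is handed in when it is done.

Besides the shell and the picture viewer there is one more tool, called after "Emit:" by a JSON object that holds its "method" and its "body". apply_moves: Moves the arm, as the interface text tells. Its arguments: {"type":"object","properties":{"plan":{"type":"array"},"force":{"type":"number"}},"required":["plan"]}

```bash
mkdir -p pics; ls
python3 - <<'E'
from station import *
import cv2
for n in ("scene","top"):
    cv2.imwrite(f"pics/{n}0.png",snapshot(n)[:,:,::-1])
    c=calibration(n);print(n,c)
print(sense())
E
```

```text
pics
scene {'camera_matrix': array([[534.38860558,   0.        , 324.66991489],
       [  0.        , 534.38860558, 244.77971331],
       [  0.        ,   0.        ,   1.        ]]), 'R': array([[ 6.60345972e-02,  9.97817096e-01,  6.88862111e-04],
       [ 8.25688831e-01, -5.42556608e-02, -5.61510710e-01],
       [-5.60247612e-01,  3.76479193e-02, -8.27469182e-01]]), 't': array([-0.01055526, -0.40424473,  2.06466333])}
top {'camera_matrix': array([[561.06535803,   0.        , 317.40009761],
       [  0.        , 561.06535803, 234.27267254],
       [  0.        ,   0.        ,   1.        ]]), 'R': array([[ 1.62122217e-04, -9.99795431e-01,  2.02254961e-02],
       [-9.80919442e-01, -4.09112739e-03, -1.94371581e-01],
       [ 1.94414563e-01, -1.98080704e-02, -9.80719439e-01]]), 't': array([-0.03451013,  0.5733629 ,  1.61147361])}
{'t': 0.1, 'q': array([-1.29648519e+00,  5.28387670e-01,  1.43375141e+00,  7.32531840e-06,
        1.18141594e+00, -1.78503506e-01]), 'qd': array([-1.96267959e-03, -1.87050657e-03, -4.20841666e-03,  6.17219973e-04,
        6.13890395e-05,  2.16237353e-04]), 'tau': array([-4.63773267e-05, -4.43304527e+01, -1.78586054e+01, -1.81982427e-04,
        3.87387903e-03, -6.91992128e-06]), 'tcp_pos': array([ 0.27328793, -0.56137791,  0.23042983]), 'tool_rot': array([ 9.74479004e-01,  2.24476522e-01, -4.36010812e-05, -9.80217223e-04]), 'force': array([ 0.42223544, -0.32090318, -0.47989639]), 'ft_torque': array([ 0.01720444, -0.01993056, -0.04624633]), 'gripper_force': 0.0, 'finger_gap': 0.9996722461761864}
```

View pics/scene0.png

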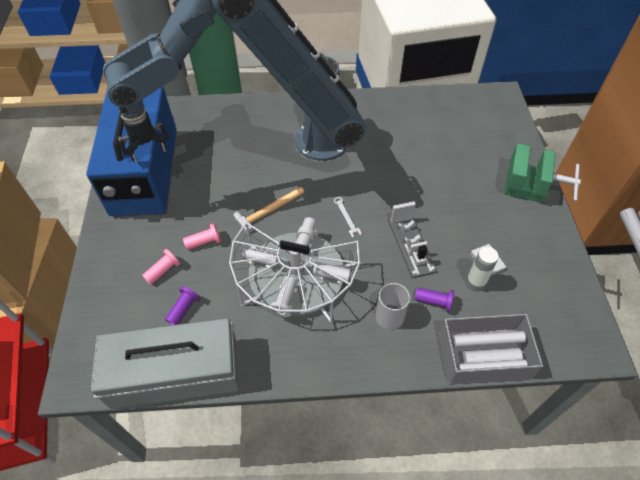

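View pics/top0.png

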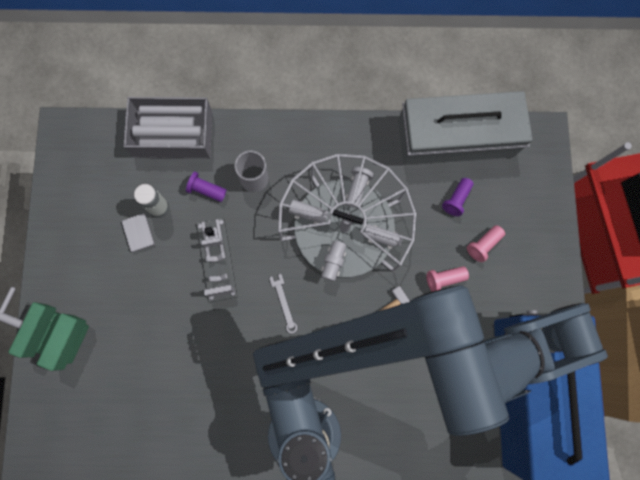

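The scene picture shows the carousel hub at about (295,247) and the fixture at about (413,242). In the top picture the hub is at (348,215) and the fixture at (215,260). The pink and purple flanged parts are all lying on the bench.

Next is one close composite crop of both views.

Run:
```python
import cv2,numpy as np
t=cv2.imread("pics/top0.png");s=cv2.imread("pics/scene0.png")
z=lambda i,x,y,w,h,W,H:cv2.resize(i[y:y+h,x:x+w],(W,H),interpolation=cv2.INTER_CUBIC)
a=np.hstack([z(t,270,145,160,140,400,350),z(s,220,200,160,140,400,350)])
b=np.hstack([z(t,190,210,60,100,150,250),z(s,375,190,80,100,200,250)]);b=cv2.copyMakeBorder(b,0,0,0,450,cv2.BORDER_CONSTANT)
cv2.imwrite("pics/crop1.png",np.vstack([a,b]))
```

```text
(no output)
```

View pics/crop1.png

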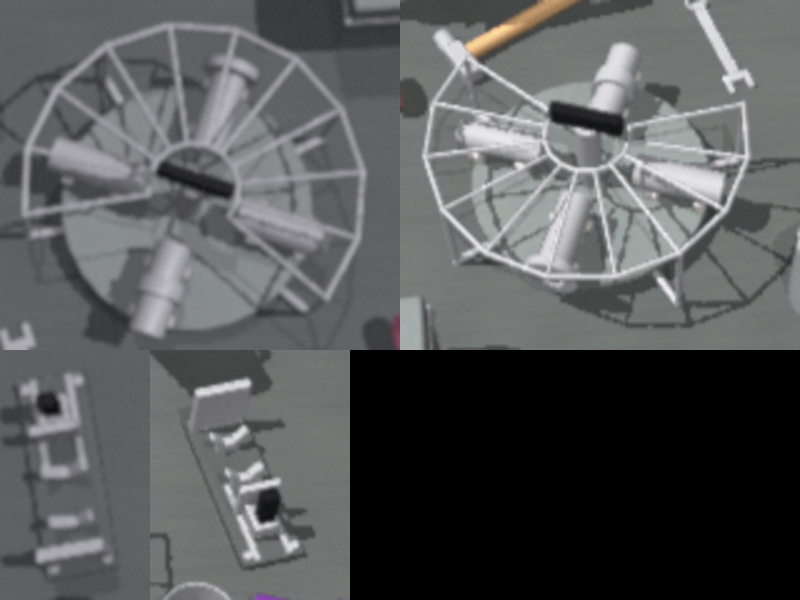

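Things that could be taken for the stub, by top-view pixel:
- **In the carousel:** (363,181) flange outwards, (335,258) collar at mid-length, (303,211) reduced, (380,235) plain.
- **On the bench:** pink at (447,278) and (487,243), purple at (458,196) and (206,188).

I choose the grey one at (363,181). In the crop its flange is at the outer end, and it lies almost opposite the guard opening, so the disc needs about half a turn.

```bash
cat > h.py <<'E'
from station import *
import cv2,numpy as np
def ray(n,uv):
    c=calibration(n);R=c["R"];o=-R.T@c["t"]
    d=R.T@np.linalg.solve(c["camera_matrix"],[uv[0],uv[1],1]);return o,d/np.linalg.norm(d)
def onz(n,uv,z):
    o,d=ray(n,uv);return o+d*(z-o[2])/d[2]
def tri(ut,us):
    (o1,d1),(o2,d2)=ray("top",ut),ray("scene",us)
    s=np.linalg.lstsq(np.c_[d1,-d2],o2-o1,rcond=None)[0]
    a,b=o1+s[0]*d1,o2+s[1]*d2
    return (a+b)/2,np.linalg.norm(a-b)
def proj(n,X):
    c=calibration(n);p=c["camera_matrix"]@(c["R"]@np.array(X)+c["t"]);return p[:2]/p[2]
def black(im,box,th=45):
    x,y,w,h=box;m=np.zeros(im.shape[:2],np.uint8)
    m[y:y+h,x:x+w]=(im[y:y+h,x:x+w].max(2)<th)
    n,l,st,c=cv2.connectedComponentsWithStats(m);i=1+np.argmax(st[1:,4])
    pts=np.argwhere(l==i)[:,::-1].astype(np.float32)
    return c[i],st[i],cv2.minAreaRect(pts)
def bright(im,box,th=150):
    x,y,w,h=box;m=np.zeros(im.shape[:2],np.uint8)
    m[y:y+h,x:x+w]=(im[y:y+h,x:x+w].min(2)>th)
    n,l,st,c=cv2.connectedComponentsWithStats(m)
    return [(c[i].round(1),st[i,4],np.round(cv2.boxPoints(cv2.minAreaRect(np.argwhere(l==i)[:,::-1].astype(np.float32))),1).tolist()) for i in range(1,n) if st[i,4]>6]
E
cat > m1.py <<'E'
from h import *
np.set_printoptions(precision=4,suppress=True)
t=cv2.imread("pics/top0.png");s=cv2.imread("pics/scene0.png")
bt=black(t,(325,195,50,45));bs=black(s,(275,230,45,30))
print("bar",bt,bs,tri(bt[0],bs[0]))
P=cv2.boxPoints(bt[2]);print([onz("top",p,.184)[:2] for p in P])
ht=black(t,(198,222,22,20));hs=black(s,(410,238,25,25))
print("jawh",ht,hs,tri(ht[0],hs[0]),onz("top",ht[0],.095))
A=tri((280,230.2),(358,240.8));B=tri((401.2,263.8),(246,222.8));print("guard",A,B)
a,b=A[0][:2],B[0][:2];m=(a+b)/2;d=a-b;L=np.linalg.norm(d);nrm=np.array([-d[1],d[0]])/L
print("mid",m,L,nrm,2*.195*np.sin(np.radians(65)))
for b in bright(t,(198,215,45,85)):print("T",b)
for b in bright(s,(380,195,65,85),170):print("S",b)
E
python3 m1.py
```

```text
bar (array([347.6308, 217.1462]), array([334, 211,  28,  13, 130], dtype=int32), ((347.4999694824219, 217.00001525878906), (28.776723861694336, 4.743415832519531), 18.434947967529297)) (array([294.4101, 247.382 ]), array([281, 242,  28,  12, 178], dtype=int32), ((294.38232421875, 247.52940368652344), (28.526357650756836, 6.507914066314697), 12.528807640075684)) (array([ 0.6017, -0.1177,  0.1623]), np.float64(0.0036770338714715647))
[array([ 0.6035, -0.0741]), array([ 0.6163, -0.0783]), array([ 0.5908, -0.1536]), array([ 0.5781, -0.1492])]
jawh (array([208.8837, 231.2093]), array([206, 228,   7,   7,  43], dtype=int32), ((209.0, 231.0), (6.0, 6.0), 90.0)) (array([422.0244, 251.7439]), array([418, 246,   9,  12,  82], dtype=int32), ((422.0, 251.5), (11.0, 8.0), 90.0)) (array([0.5792, 0.2845, 0.0653]), np.float64(0.004885138641624953)) [0.5736 0.2817 0.095 ]
guard (array([0.5698, 0.0748, 0.1324]), np.float64(0.0008842861576410371)) (array([ 0.4753, -0.2688,  0.1281]), np.float64(0.0007365757084520349))
mid [ 0.5225 -0.097 ] 0.3563110345658512 [-0.9642  0.2652] 0.3534600369442935
T (arra
[... 1799 characters left out ...]
875, 243.60000610351562], [409.20001220703125, 250.39999389648438], [407.6000061035156, 251.1999969482422]])
S (array([417.4, 257.2]), np.int32(36), [[410.1000061035156, 256.20001220703125], [413.70001220703125, 251.10000610351562], [425.0, 259.0], [421.3999938964844, 264.1000061035156]])
S (array([413.8, 265.7]), np.int32(57), [[406.3999938964844, 257.3999938964844], [411.6000061035156, 255.39999389648438], [418.29998779296875, 272.8999938964844], [413.1000061035156, 274.8999938964844]])
S (array([430.1, 267.1]), np.int32(26), [[425.29998779296875, 268.1000061035156], [427.1000061035156, 263.70001220703125], [433.70001220703125, 266.29998779296875], [431.8999938964844, 270.79998779296875]])
```

```bash
cat > m2.py <<'E'
from h import *
np.set_printoptions(precision=4,suppress=True)
print("cams",[-calibration(n)["R"].T@calibration(n)["t"] for n in("top","scene")])
for n,b in (("top",[(204.4,290.1),(229.8,285),(230.6,288.9),(205.2,294)]),("scene",[(392.7,205.5),(413.8,201),(414.4,203.8),(393.3,208.4)])):
    P=np.array([onz(n,p,.094) for p in b])[:,:2];print("stop",n,P.tolist(),P.mean(0))
print("stop tri",tri((217.4,289.5),(403.6,204.6)))
print("saddle tri -20",tri((215,278),(408.9,223.9)),"+40",tri((211.3,257.8),(415.2,238.2)))
# handle top: scene top-edge of black
s=cv2.imread("pics/scene0.png");t=cv2.imread("pics/top0.png")
print(s[242:262,414:430].max(2));print(t[225:240,202:218].max(2))
# stub flange top view
print("stub dir",onz("top",(363,181),.077)[:2],onz("scene",(288,292),.077)[:2])
E
python3 m2.py
```

```text
cams [array([ 0.2491, -0.0002,  1.6925]), array([ 1.4912, -0.0891,  1.4815])]
stop top [[0.4032020084186844, 0.28814184614388694], [0.4178590523513788, 0.21672542664983943], [0.40676750127570005, 0.21412147399763692], [0.39215932341927534, 0.28545092253622767]] [0.405  0.2511]
stop scene [[0.41009268857658077, 0.20855531846693687], [0.39579600595608033, 0.28113864190228566], [0.4076887654262391, 0.2812290421693648], [0.42227451452763565, 0.20885820738094396]] [0.409  0.2449]
stop tri (array([0.4051, 0.2492, 0.0895]), np.float64(0.005932264277127999))
saddle tri -20 (array([0.4446, 0.2672, 0.0335]), np.float64(0.004048865994388125)) +40 (array([0.5048, 0.2794, 0.0344]), np.float64(0.005506444369510058))
[[141 131 125 130 144 151 148 187 193 198 207 212 204 146 119 116]
 [140 157 170 196 200 205 206 216 220 219 219 209 183 136 119 117]
 [201 206 210 216 219 217 216 200 177 154 150 144 136 118 116 117]
 [216 218 209 189 172 151 145 126 102  75  68  76 106 113 117 118]
 [163 162 154 137 115  80  66  57  46  40  39  46  81 110 115 116]
 [122 118 115 106  87  51  42  40  39  38  37  42  58
[... 1303 characters left out ...]
50  38  43  42  40  39  38  49  95 143 169 170 160]
 [ 98 107  84  49  39  37  39  39  37  32  28  68 128 167 169 158]
 [ 87  92  80  52  35  33  30  33  34  23  25  61 120 165 167 154]
 [ 77  92  87  67  42  32  22  21  21  17  22  52 112 157 164 150]
 [ 79  94 101  88  64  41  23  23  20  21  28  51 101 148 164 154]
 [ 76  96 111 108  98  78  55  46  53  59  65  77 110 149 168 161]
 [ 73  91 113 127 137 127 102  94 102 109 113 121 136 158 172 168]
 [ 72  87 113 139 161 159 140 132 138 145 149 151 155 164 171 167]
 [ 74  84 111 142 168 169 159 152 152 154 159 167 170 169 170 168]
 [ 90  99 118 144 164 170 168 164 160 160 168 175 180 178 174 175]]
stub dir [ 0.7328 -0.1696] [ 0.7037 -0.1462]
```

```bash
cat > p.py <<'E'
import sys
from h import *
from scipy.spatial.transform import Rotation as Rn
def plan(target,yaw,n,grip,R=None,p=None):
    "rows for straight tool-down move to target with tool x at world yaw (rad)"
    s=sense();R=R or Rn.from_quat(s["tool_rot"]);p=s["tcp_pos"] if p is None else np.array(p)
    T=Rn.from_euler("z",yaw)*Rn.from_euler("x",np.pi)
    w=(R.inv()*T).as_rotvec()/n;d=(np.array(target)-p)/n
    for i in range(n):
        print([*map(float,np.r_[R.inv().apply(d),w].round(4)),grip]);R=R*Rn.from_rotvec(w)
    return T,np.array(target)
def state():
    s=sense();x=Rn.from_quat(s["tool_rot"]).apply([1,0,0]);z=Rn.from_quat(s["tool_rot"]).apply([0,0,1])
    print("t",s["t"],"tcp",s["tcp_pos"].round(4),"yaw",np.arctan2(x[1],x[0]).round(4),"z",z.round(4),"F",s["force"].round(1),"gap",round(s["finger_gap"],3),"q6",s["q"][5].round(3))
E
python3 - <<'E'
from p import *
a=plan([.600,-.116,.22],np.radians(71.3),11,-1)
print();plan([.600,-.116,.152],np.radians(71.3),3,-1,*a)
E
```

```text
[0.0444, -0.0234, 0.001, -0.0002, -0.0001, -0.072, -1]
[0.046, -0.0202, 0.001, -0.0002, -0.0001, -0.072, -1]
[0.0473, -0.0168, 0.001, -0.0002, -0.0001, -0.072, -1]
[0.0484, -0.0134, 0.001, -0.0002, -0.0001, -0.072, -1]
[0.0492, -0.0098, 0.001, -0.0002, -0.0001, -0.072, -1]
[0.0498, -0.0063, 0.001, -0.0002, -0.0001, -0.072, -1]
[0.0501, -0.0027, 0.001, -0.0002, -0.0001, -0.072, -1]
[0.0502, 0.0009, 0.001, -0.0002, -0.0001, -0.072, -1]
[0.05, 0.0045, 0.001, -0.0002, -0.0001, -0.072, -1]
[0.0496, 0.0081, 0.001, -0.0002, -0.0001, -0.072, -1]
[0.0488, 0.0117, 0.001, -0.0002, -0.0001, -0.072, -1]

[0.0, -0.0, 0.0227, 0.0, 0.0, 0.0, -1]
[0.0, -0.0, 0.0227, 0.0, 0.0, 0.0, -1]
[0.0, -0.0, 0.0227, 0.0, 0.0, 0.0, -1]
```

Emit:
{"method": "apply_moves", "body": {"plan": [[0.044, -0.023, 0.001, 0, 0, -0.072, -1], [0.046, -0.02, 0.001, 0, 0, -0.072, -1], [0.047, -0.017, 0.001, 0, 0, -0.072, -1], [0.048, -0.013, 0.001, 0, 0, -0.072, -1], [0.049, -0.01, 0.001, 0, 0, -0.072, -1], [0.05, -0.006, 0.001, 0, 0, -0.072, -1], [0.05, -0.003, 0.001, 0, 0, -0.072, -1], [0.05, 0.001, 0.001, 0, 0, -0.072, -1]], "force": 40}}

```text
t: 1.1
tcp_pos: [0.5106, -0.2379, 0.2229]
tool_rot: [0.87, 0.493, -0.0, -0.0]
force: [0.2, -0.8, 0.3]
finger_gap: 1.003
gripper_force: 0.0
```

Emit:
{"method": "apply_moves", "body": {"plan": [[0.05, 0.005, 0.001, 0, 0, -0.072, -1], [0.05, 0.008, 0.001, 0, 0, -0.072, -1], [0.049, 0.012, 0.001, 0, 0, -0.072, -1], [0, 0, 0, 0, 0, 0, -1], [0, 0, 0, 0, 0, 0, -1]]}}

```text
t: 1.72
tcp_pos: [0.5994, -0.1178, 0.2198]
tool_rot: [0.812, 0.583, -0.001, -0.0]
force: [0.3, 0.2, -0.4]
finger_gap: 0.997
gripper_force: 0.0
```

Run:
```python
from p import *
state()
plan([.600,-.116,.152],np.radians(71.3),3,-1)
s=cv2.cvtColor(snapshot("scene"),4);cv2.imwrite("pics/s1.png",cv2.resize(s[130:330,200:440],(720,600)))
```

```text
t 1.725 tcp [ 0.5994 -0.1178  0.2198] yaw 1.2451 z [-1.5e-03 -1.0e-04 -1.0e+00] F [ 0.3  0.2 -0.4] gap 0.997 q6 -0.05
[0.0006, 0.0, 0.0226, -0.0005, 0.0002, 0.0002, -1]
[0.0006, 0.0, 0.0226, -0.0005, 0.0002, 0.0002, -1]
[0.0006, 0.0, 0.0226, -0.0005, 0.0002, 0.0002, -1]
```

View pics/s1.png

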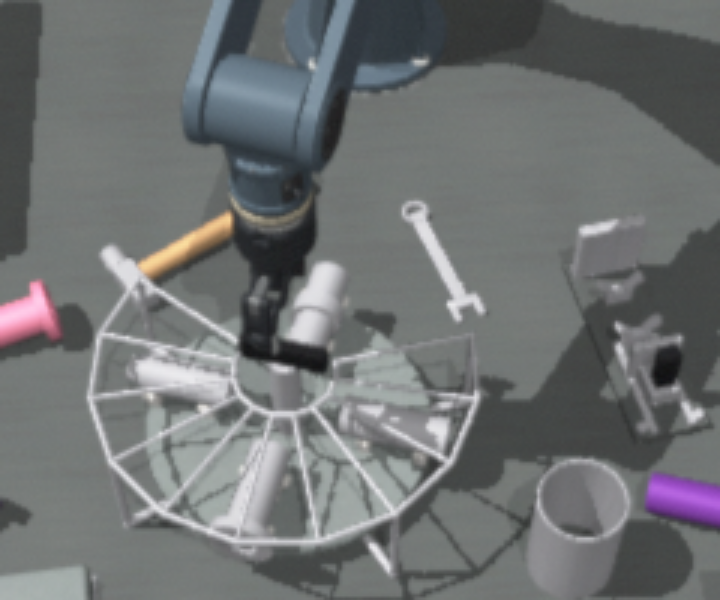

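Picture: the gripper stands right over the crossbar (crop 285,355), with its fingers either side of the bar. Now I go down and grip.

Emit:
{"method": "apply_moves", "body": {"plan": [[0.001, 0, 0.023, 0, 0, 0, -1], [0.001, 0, 0.023, 0, 0, 0, -1], [0, 0, 0.022, 0, 0, 0, -1], [0, 0, 0, 0, 0, 0, 1], [0, 0, 0, 0, 0, 0, 1], [0, 0, 0, 0, 0, 0, 1], [0, 0, 0, 0, 0, 0, 1], [0, 0, 0, 0, 0, 0, 1]]}}

```text
t: 2.78
tcp_pos: [0.6045, -0.1177, 0.1565]
tool_rot: [0.813, 0.583, 0.003, 0.005]
force: [3.1, -2.2, 10.0]
finger_gap: 0.183
gripper_force: 46.2
```

Emit:
{"method": "apply_moves", "body": {"plan": [[0, 0.004, -0.004, 0, 0, 0, 1], [0, 0, 0, 0, 0, 0.1, 1], [0, 0, 0, 0, 0, 0.185, 1], [0, 0, 0, 0, 0, 0.185, 1], [0, 0, 0, 0, 0, 0.185, 1], [0, 0, 0, 0, 0, 0.185, 1], [0, 0, 0, 0, 0, 0.185, 1], [0, 0, 0, 0, 0, 0.185, 1]]}}

```text
t: 3.78
tcp_pos: [0.6053, -0.1189, 0.1565]
tool_rot: [1.0, 0.015, 0.001, 0.002]
force: [1.4, -5.0, -3.5]
finger_gap: 0.182
gripper_force: 41.2
```

Emit:
{"method": "apply_moves", "body": {"plan": [[0, 0, 0, 0, 0, 0.185, 1], [0, 0, 0, 0, 0, 0.185, 1], [0, 0, 0, 0, 0, 0.185, 1], [0, 0, 0, 0, 0, 0.185, 1], [0, 0, 0, 0, 0, 0.185, 1], [0, 0, 0, 0, 0, 0.185, 1], [0, 0, 0, 0, 0, 0.185, 1], [0, 0, 0, 0, 0, 0, 1]]}}

```text
t: 4.78
tcp_pos: [0.6043, -0.1201, 0.1565]
tool_rot: [0.807, -0.591, 0.001, 0.002]
force: [0.2, -6.9, -2.8]
finger_gap: 0.182
gripper_force: 41.3
```

Emit:
{"method": "apply_moves", "body": {"plan": [[0, 0, 0, 0, 0, 0, 1], [0, 0, 0, 0, 0, 0, -1], [0, 0, 0, 0, 0, 0, -1], [0, 0, 0, 0, 0, 0, -1], [0, 0, -0.03, 0, 0, 0, -1], [0, 0, -0.03, 0, 0, -0.1, -1], [0, 0, 0, 0, 0, -0.185, -1], [0, 0, 0, 0, 0, -0.185, -1]]}}

```text
t: 5.78
tcp_pos: [0.6046, -0.1168, 0.2171]
tool_rot: [0.924, -0.382, 0.001, -0.0]
force: [-0.3, -0.4, -1.0]
finger_gap: 0.998
gripper_force: 0.0
```

Run:
```python
from p import *
state();t=cv2.cvtColor(snapshot("top"),4);s=cv2.cvtColor(snapshot("scene"),4)
cv2.imwrite("pics/t2.png",t);cv2.imwrite("pics/s2.png",s)
```

```text
t 5.775 tcp [ 0.6046 -0.1168  0.2171] yaw -0.7836 z [ 1.1e-03 -2.0e-04 -1.0e+00] F [-0.3 -0.4 -1. ] gap 0.998 q6 1.982
```

Emit:
{"method": "apply_moves", "body": {"plan": [[0, 0, 0, 0, 0, -0.18, -1], [0, 0, 0, 0, 0, -0.18, -1], [0, 0, 0, 0, 0, -0.18, -1], [0, 0, 0, 0, 0, -0.18, -1], [0, 0, 0, 0, 0, -0.18, -1], [0, 0, 0, 0, 0, -0.18, -1], [0, 0, 0, 0, 0, -0.18, -1], [0, 0, 0, 0, 0, -0.18, -1]]}}

```text
t: 6.88
tcp_pos: [0.6043, -0.1168, 0.2162]
tool_rot: [0.947, 0.32, -0.0, -0.0]
force: [0.3, -0.3, -0.0]
finger_gap: 1.004
gripper_force: 0.0
```

Emit:
{"method": "apply_moves", "body": {"plan": [[0, 0, 0, 0, 0, -0.18, -1], [0, 0, 0, 0, 0, -0.18, -1], [0, 0, 0, 0, 0, -0.18, -1], [0, 0, 0, 0, 0, -0.18, -1], [0, 0, 0, 0, 0, -0.18, -1], [0, 0, 0, 0, 0, -0.18, -1], [-0.002, -0.001, 0, 0, 0, 0, -1], [0, 0, 0, 0, 0, 0, -1]]}}

```text
t: 7.88
tcp_pos: [0.6036, -0.1193, 0.2163]
tool_rot: [0.65, 0.76, -0.0, -0.0]
force: [0.5, -0.9, 0.6]
finger_gap: 1.001
gripper_force: 0.0
```

Run:
```python
from p import *
state();plan([.604,-.119,.1565],np.radians(107.6),3,-1)
```

```text
t 7.875 tcp [ 0.6036 -0.1193  0.2163] yaw 1.7258 z [-2.e-04  1.e-04 -1.e+00] F [ 0.5 -0.9  0.6] gap 1.001 q6 -0.532
[0.0001, 0.0001, 0.0199, -0.0, -0.0001, -0.0507, -1]
[0.0001, 0.0001, 0.0199, -0.0, -0.0001, -0.0507, -1]
[0.0001, 0.0001, 0.0199, -0.0, -0.0001, -0.0507, -1]
```

Grip with the yaw corrected by -0.15, then turn +0.576 rad (33°).

Emit:
{"method": "apply_moves", "body": {"plan": [[0, 0, 0, 0, 0, -0.15, -1], [0, 0, 0.03, 0, 0, 0, -1], [0, 0, 0.03, 0, 0, 0, -1], [0, 0, 0, 0, 0, 0, 1], [0, 0, 0, 0, 0, 0, 1], [0, 0, 0, 0, 0, 0, 1], [0, 0, 0, 0, 0, 0, 1], [0, 0, 0, 0, 0, 0, 1]]}}

```text
t: 8.88
tcp_pos: [0.6042, -0.1196, 0.1577]
tool_rot: [0.59, 0.807, 0.0, 0.001]
force: [-1.5, 0.1, 5.2]
finger_gap: 0.177
gripper_force: 42.2
```

Emit:
{"method": "apply_moves", "body": {"plan": [[0, 0, 0, 0, 0, 0.13, 1], [0, 0, 0, 0, 0, 0.15, 1], [0, 0, 0, 0, 0, 0.15, 1], [0, 0, 0, 0, 0, 0.14, 1], [0, 0, 0, 0, 0, 0, 1], [0, 0, 0, 0, 0, 0, 1], [0, 0, 0, 0, 0, 0, 1], [0, 0, 0, 0, 0, 0, 1]]}}

```text
t: 9.88
tcp_pos: [0.6038, -0.1196, 0.1577]
tool_rot: [0.793, 0.609, -0.0, 0.001]
force: [-1.3, -0.5, 6.3]
finger_gap: 0.177
gripper_force: 42.3
```

Run:
```python
from p import *
state();s=cv2.cvtColor(snapshot("scene"),4);t=cv2.cvtColor(snapshot("top"),4);cv2.imwrite("pics/s3.png",s);cv2.imwrite("pics/t3.png",t)
z=lambda i,x,y,w,h,W,H:cv2.resize(i[y:y+h,x:x+w],(W,H),interpolation=cv2.INTER_CUBIC)
cv2.imwrite("pics/c3.png",np.vstack([z(s,220,180,160,120,800,600)]))
```

```text
t 9.875 tcp [ 0.6038 -0.1196  0.1577] yaw 1.3102 z [ 6.0e-04 -1.1e-03 -1.0e+00] F [-1.3 -0.5  6.3] gap 0.177 q6 -0.116
```

View pics/c3.png

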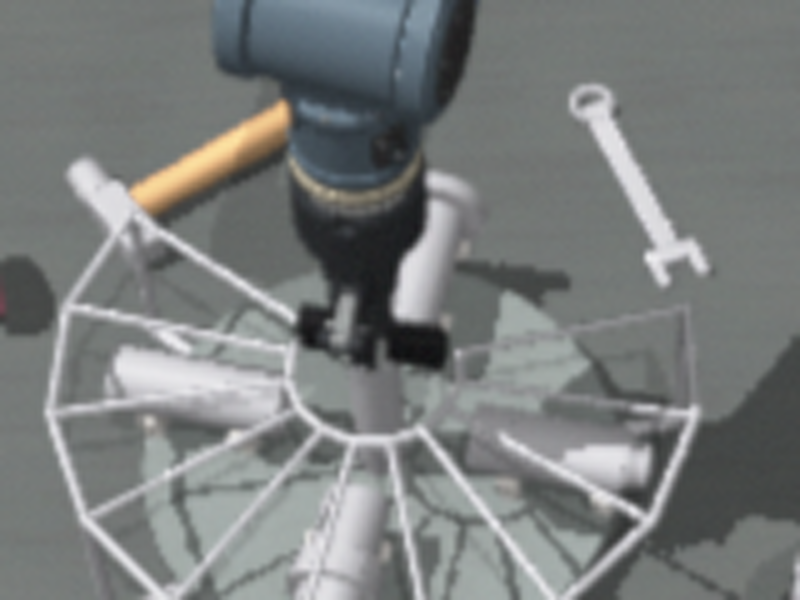

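The flange now shows at the opening, at crop (455,190). The tool yaw puts the stub direction at 165.1°, against an opening direction of 164.6°. Next I release the bar, rise, and plan the stub approach.

Emit:
{"method": "apply_moves", "body": {"plan": [[0, 0, 0, 0, 0, 0, -1], [0, 0, 0, 0, 0, 0, -1], [0, 0, 0, 0, 0, 0, -1], [0, 0, -0.03, 0, 0, 0, -1], [0, 0, -0.03, 0, 0, 0, -1], [0, 0, 0, 0, 0, 0, -1]]}}

```text
t: 10.72
tcp_pos: [0.6055, -0.1199, 0.2187]
tool_rot: [0.793, 0.609, 0.002, 0.003]
force: [0.3, 0.6, -0.2]
finger_gap: 1.004
gripper_force: 0.0
```

Run:
```python
from p import *
state()
print("flange h",tri((364,171),(282,307)))
t=cv2.cvtColor(snapshot("top"),4);s=cv2.cvtColor(snapshot("scene"),4)
cv2.imwrite("pics/t4.png",t);cv2.imwrite("pics/s4.png",s)
a=plan([.493,-.0895,.20],np.radians(165.07),9,-1)
```

```text
t 10.725 tcp [ 0.6055 -0.1199  0.2187] yaw 1.3099 z [ 0.0056 -0.0021 -1.    ] F [ 0.3  0.6 -0.2] gap 1.004 q6 -0.115
flange h (array([ 0.75976219, -0.16799444,  0.09079108]), np.float64(0.007148732102139825))
[0.0, -0.0127, 0.0018, -0.0, -0.0001, -0.1746, -1]
[0.0022, -0.0125, 0.0018, -0.0, -0.0001, -0.1746, -1]
[0.0044, -0.0119, 0.0018, -0.0, -0.0001, -0.1746, -1]
[0.0064, -0.011, 0.0018, -0.0, -0.0001, -0.1746, -1]
[0.0082, -0.0097, 0.0018, -0.0, -0.0001, -0.1746, -1]
[0.0097, -0.0082, 0.0018, -0.0, -0.0001, -0.1746, -1]
[0.011, -0.0063, 0.0018, -0.0, -0.0001, -0.1746, -1]
[0.0119, -0.0043, 0.0018, -0.0, -0.0001, -0.1746, -1]
[0.0125, -0.0022, 0.0018, -0.0, -0.0001, -0.1746, -1]
```

Emit:
{"method": "apply_moves", "body": {"plan": [[0, -0.013, 0.002, 0, 0, -0.175, -1], [0.002, -0.0125, 0.002, 0, 0, -0.175, -1], [0.0045, -0.012, 0.002, 0, 0, -0.175, -1], [0.0065, -0.011, 0.002, 0, 0, -0.175, -1], [0.008, -0.01, 0.002, 0, 0, -0.175, -1], [0.01, -0.008, 0.002, 0, 0, -0.175, -1], [0.011, -0.0065, 0.002, 0, 0, -0.175, -1], [0.012, -0.0045, 0.002, 0, 0, -0.175, -1]]}}

```text
t: 11.82
tcp_pos: [0.5032, -0.0927, 0.1987]
tool_rot: [0.211, 0.977, 0.0, -0.002]
force: [-0.2, 0.1, -1.4]
finger_gap: 1.0
gripper_force: 0.0
```

Emit:
{"method": "apply_moves", "body": {"plan": [[0.0125, -0.002, 0.002, 0, 0, -0.17, -1], [0, 0, 0, 0, 0, 0, -1], [0, 0, 0, 0, 0, 0, -1]]}}

```text
t: 12.2
tcp_pos: [0.4928, -0.0899, 0.1978]
tool_rot: [0.132, 0.991, 0.0, -0.0]
force: [-0.0, -0.1, -0.7]
finger_gap: 1.003
gripper_force: 0.0
```

Run:
```python
from p import *
state();plan([.493,-.0895,.056],np.radians(165.07),5,-1)
s=cv2.cvtColor(snapshot("scene"),4);cv2.imwrite("pics/s5.png",s)
z=lambda i,x,y,w,h,W,H:cv2.resize(i[y:y+h,x:x+w],(W,H),interpolation=cv2.INTER_CUBIC)
cv2.imwrite("pics/c5.png",z(s,250,150,120,90,800,600))
```

```text
t 12.2 tcp [ 0.4928 -0.0899  0.1978] yaw 2.8773 z [-3.e-04  2.e-04 -1.e+00] F [-0.  -0.1 -0.7] gap 1.003 q6 -1.711
[-0.0, 0.0001, 0.0284, 0.0, -0.0001, -0.0007, -1]
[-0.0, 0.0001, 0.0284, 0.0, -0.0001, -0.0007, -1]
[-0.0, 0.0001, 0.0284, 0.0, -0.0001, -0.0007, -1]
[-0.0, 0.0001, 0.0284, 0.0, -0.0001, -0.0007, -1]
[-0.0, 0.0001, 0.0284, 0.0, -0.0001, -0.0007, -1]
```

View pics/c5.png

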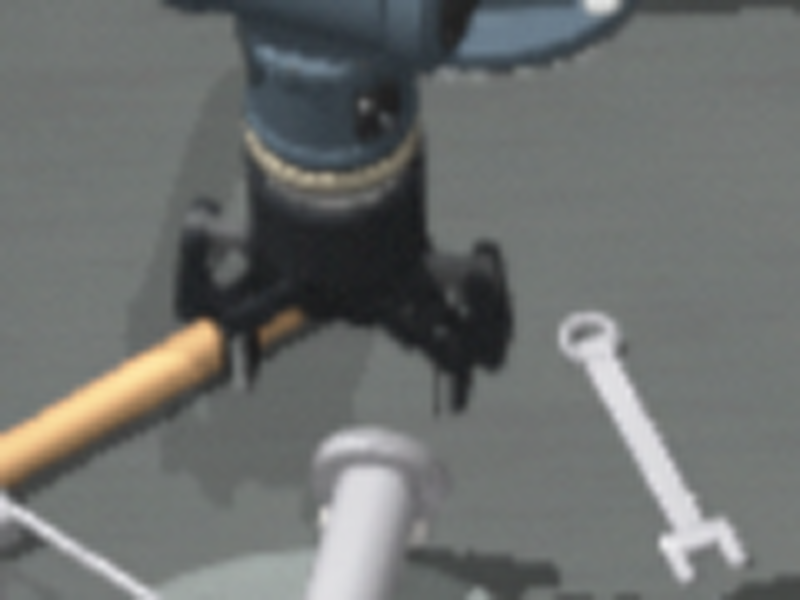

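The fully exposed flange is at crop (370,455) and the gripper stands above it. I'll check the expected stub position against pixels before descending.

Run:
```python
from p import *
a=np.radians(165.07);u=np.array([np.cos(a),np.sin(a)]);A=np.array([.604,-.119])
for r,z in((.17,.111),(.158,.111),(.13,.098),(.158,.077)):
    q=proj("scene",[*(A+u*r),z]);print(r,z,q,(q-[250,150])*800/120)
print(proj("scene",[.604,-.119,.184]))
c=proj("scene",[.4928,-.0899,.1978]);print("tcp",c,(c-[250,150])*800/120)
```

```text
0.17 0.111 [307.15954291 213.96041528] [381.06361939 426.40276852]
0.158 0.111 [306.37028184 216.87360244] [375.80187897 445.82401628]
0.13 0.098 [304.62870225 226.16922679] [364.19134834 507.79484527]
0.158 0.077 [306.65812372 223.16954699] [377.7208248  487.79697991]
[294.27101459 243.96590173]
tcp [302.39786685 210.65875175] [349.3191123  404.39167833]
```

Emit:
{"method": "apply_moves", "body": {"plan": [[0, 0, 0.03, 0, 0, 0, -1], [0, 0, 0.03, 0, 0, 0, -1], [0, 0, 0.03, 0, 0, 0, -1], [0, 0, 0.03, 0, 0, 0, -1], [0, 0, 0.022, 0, 0, 0, -1], [0, 0, 0, 0, 0, 0, -1], [0, 0, 0, 0, 0, 0, 1], [0, 0, 0, 0, 0, 0, 1]], "force": 50}}

```text
t: 13.25
tcp_pos: [0.4933, -0.0901, 0.0573]
tool_rot: [0.131, 0.991, -0.0, 0.001]
force: [0.1, -0.4, 0.9]
finger_gap: 0.608
gripper_force: 0.0
```

Emit:
{"method": "apply_moves", "body": {"plan": [[0, 0, 0, 0, 0, 0, 1], [0, 0, 0, 0, 0, 0, 1], [0, 0, -0.01, 0, 0, 0, 1], [0, 0, -0.02, 0, 0, 0, 1], [0, 0, -0.03, 0, 0, 0, 1], [0, 0, -0.03, 0, 0, 0, 1], [0, 0, -0.03, 0, 0, 0, 1], [0, 0, 0, 0, 0, 0, 1]]}}

```text
t: 14.25
tcp_pos: [0.4937, -0.0903, 0.1783]
tool_rot: [0.131, 0.991, -0.001, 0.003]
force: [-0.5, -0.5, -3.3]
finger_gap: 0.477
gripper_force: 51.2
```

Run:
```python
from p import *
state()
a=np.radians(11.4);O=np.array([.470,.260]);g=O+.010*np.array([np.cos(a),np.sin(a)])
plan([*g,.17],np.radians(191.4),8,1)
s=cv2.cvtColor(snapshot("scene"),4);cv2.imwrite("pics/s6.png",s);cv2.imwrite("pics/t6.png",cv2.cvtColor(snapshot("top"),4))
z=lambda i,x,y,w,h,W,H:cv2.resize(i[y:y+h,x:x+w],(W,H),interpolation=cv2.INTER_CUBIC)
cv2.imwrite("pics/c6.png",z(s,230,130,200,150,800,600))
```

```text
t 14.25 tcp [ 0.4937 -0.0903  0.1783] yaw 2.8797 z [ 0.0049 -0.0021 -1.    ] F [-0.5 -0.5 -3.3] gap 0.477 q6 -1.713
[0.0131, 0.0421, 0.0009, -0.0002, 0.0006, -0.0576, 1]
[0.0106, 0.0428, 0.001, -0.0002, 0.0006, -0.0576, 1]
[0.0082, 0.0433, 0.001, -0.0002, 0.0006, -0.0576, 1]
[0.0056, 0.0437, 0.001, -0.0002, 0.0006, -0.0576, 1]
[0.0031, 0.044, 0.001, -0.0002, 0.0006, -0.0576, 1]
[0.0006, 0.0441, 0.001, -0.0002, 0.0006, -0.0576, 1]
[-0.002, 0.044, 0.001, -0.0002, 0.0006, -0.0576, 1]
[-0.0045, 0.0438, 0.001, -0.0002, 0.0006, -0.0576, 1]
```

View pics/c6.png

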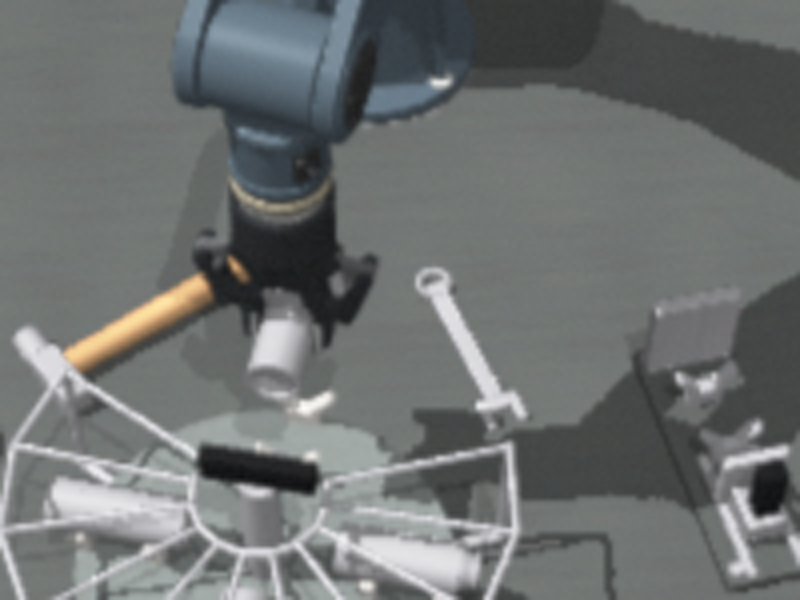

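The stub is held between the fingers, its bare end towards the camera at crop (275,380), and the pocket is empty. The fixture stop is at crop (695,330). Moving over the fixture.

Emit:
{"method": "apply_moves", "body": {"plan": [[0.013, 0.042, 0.001, 0, 0, -0.058, 1], [0.0105, 0.043, 0.001, 0, 0, -0.058, 1], [0.008, 0.043, 0.001, 0, 0, -0.058, 1], [0.0055, 0.044, 0.001, 0, 0, -0.058, 1], [0.003, 0.044, 0.001, 0, 0, -0.058, 1], [0.0005, 0.044, 0.001, 0, 0, -0.058, 1], [-0.002, 0.044, 0.001, 0, 0, -0.058, 1], [-0.0045, 0.044, 0.001, 0, 0, -0.055, 1]]}}

```text
t: 15.35
tcp_pos: [0.4773, 0.2636, 0.1661]
tool_rot: [-0.1, 0.995, -0.0, -0.002]
force: [1.5, -1.1, -1.6]
finger_gap: 0.474
gripper_force: 51.3
```

Emit:
{"method": "apply_moves", "body": {"plan": [[0, 0, 0.03, 0, 0, 0, 1], [0, 0, 0.025, 0, 0, 0, 1], [0, 0, 0, 0, 0, 0, 1], [0, 0, 0, 0, 0, 0, 1]]}}

```text
t: 15.85
tcp_pos: [0.4788, 0.2625, 0.1129]
tool_rot: [-0.099, 0.995, -0.0, -0.0]
force: [0.0, 0.3, -1.9]
finger_gap: 0.477
gripper_force: 51.5
```

Run:
```python
from p import *
state()
s=cv2.cvtColor(snapshot("scene"),4);t=cv2.cvtColor(snapshot("top"),4);cv2.imwrite("pics/s7.png",s);cv2.imwrite("pics/t7.png",t)
z=lambda i,x,y,w,h,W,H:cv2.resize(i[y:y+h,x:x+w],(W,H),interpolation=cv2.INTER_CUBIC)
cv2.imwrite("pics/c7.png",np.hstack([z(s,375,190,70,105,400,600),z(t,180,210,70,105,400,600)]))
```

```text
t 15.85 tcp [0.4788 0.2625 0.1129] yaw -2.9427 z [-9.e-04 -3.e-04 -1.e+00] F [ 0.   0.3 -1.9] gap 0.477 q6 -1.473
```

View pics/c7.png

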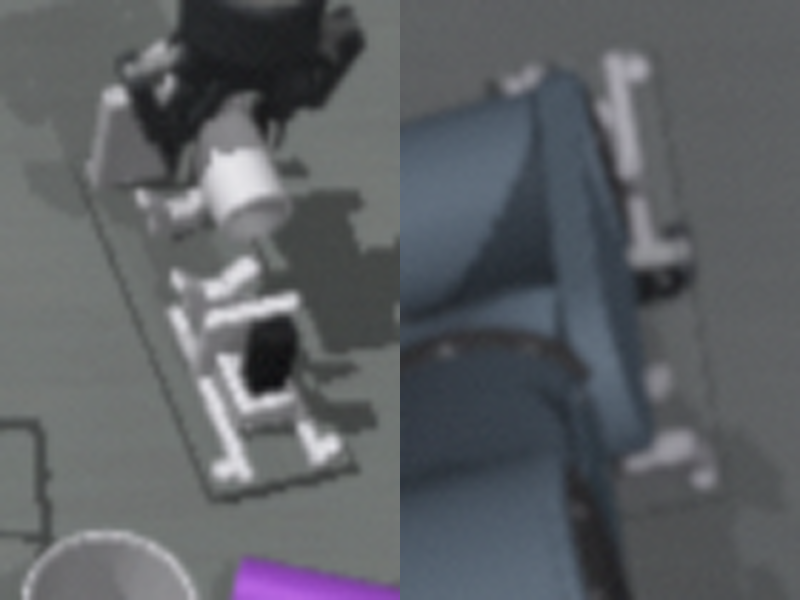

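Run:
```python
from p import *
np.set_printoptions(precision=1,suppress=True)
a=np.radians(11.4);u=np.array([np.cos(a),np.sin(a)]);v=np.array([-u[1],u[0]])
C=lambda q:(q-[375,190])*400/70
q=proj("scene",[*(np.array([.4788,.2625])+.055*u),.1326]);print("end",q,C(q))
O=np.array([.470,.260])
F=lambda x,y,z:C(proj("scene",[*(O+x*u+y*v),z]))
for n,p in dict(stopL=(-55,-38,94),stopLb=(-69,-38,94),stopR=(-55,38,94),plateL=(88,-28,74),plateLb=(98,-28,74),plateR=(88,28,74),plateRb=(98,28,74),hndTop=(122,0,97),hnd1=(112,-12,97),hnd2=(112,12,97),hnd3=(132,12,97),hnd4=(132,-12,97)).items():print(n,F(*np.array(p)/1000))
```

```text
end [420.  227.6] [257.4 214.7]
stopL [110.1 106.7]
stopLb [102.   88.2]
stopR [234.2  79.6]
plateL [208.7 321.1]
plateLb [215.  335.6]
plateR [303.  299.4]
plateRb [309.6 313.7]
hndTop [284.6 336.3]
hnd1 [257.3 326.4]
hnd2 [298.5 316.9]
hnd3 [311.9 346.3]
hnd4 [270.6 355.9]
```

The stub's bare end is at crop (255,215), 0.4 px from the prediction by TCP, so the scene camera is good here. The stop corner (105,105), jaw plate (207,322)-(298,300) and handle show the fixture about 3.5 mm further to -y than assumed. I correct by that and lower.

Emit:
{"method": "apply_moves", "body": {"plan": [[0.001, -0.0035, 0, 0, 0, 0, 1], [0, 0, 0.02, 0, 0, 0, 1], [0, 0, 0.02, 0, 0, 0, 1], [0, 0, 0.015, 0, 0, 0, 1], [0, 0, 0.01, 0, 0, 0, 1], [0, 0, 0.005, 0, 0, 0, 1], [0, 0, 0.002, 0, 0, 0, 1], [0, 0, 0, 0, 0, 0, 1]]}}

```text
t: 16.95
tcp_pos: [0.4788, 0.2591, 0.0415]
tool_rot: [-0.1, 0.995, 0.0, 0.0]
force: [-0.1, -0.7, -2.7]
finger_gap: 0.479
gripper_force: 51.6
```

Run:
```python
from p import *
state()
s=cv2.cvtColor(snapshot("scene"),4);cv2.imwrite("pics/s8.png",s)
cv2.imwrite("pics/c8.png",cv2.resize(s[190:280,370:460],(600,600),interpolation=cv2.INTER_CUBIC))
```

```text
t 16.95 tcp [0.4788 0.2591 0.0415] yaw -2.9422 z [ 5.e-04  1.e-04 -1.e+00] F [-0.1 -0.7 -2.7] gap 0.479 q6 -1.479
```

View pics/c8.png

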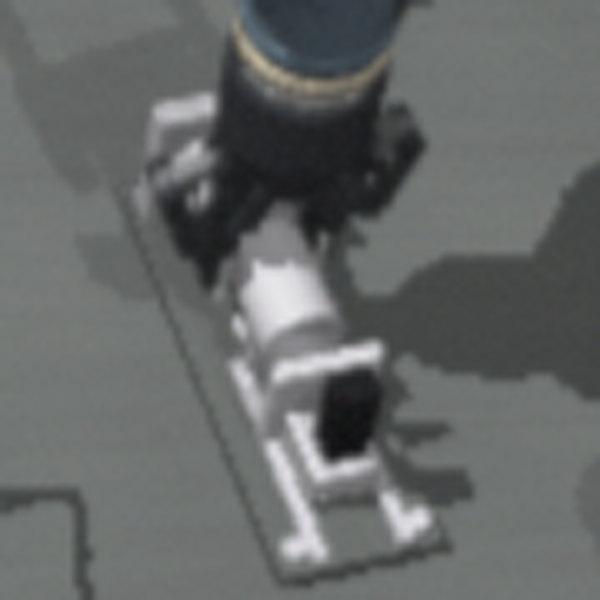

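The stub is going down between stop and jaw, its bare end at crop (300,340) just short of the jaw plate. There is no contact force, so the flange is clear of both stop and saddle.

Emit:
{"method": "apply_moves", "body": {"plan": [[0, 0, 0.002, 0, 0, 0, 1], [0, 0, 0.002, 0, 0, 0, 1], [0, 0, 0.001, 0, 0, 0, 1], [0, 0, 0, 0, 0, 0, 1]]}}

```text
t: 17.5
tcp_pos: [0.4792, 0.2603, 0.0385]
tool_rot: [-0.099, 0.995, 0.001, 0.001]
force: [-3.1, 3.5, 11.7]
finger_gap: 0.479
gripper_force: 53.1
```

Contact at the right height, with a slight push to +y. I yield to it and release.

Emit:
{"method": "apply_moves", "body": {"plan": [[0, 0.002, 0, 0, 0, 0, 1], [0, 0, 0, 0, 0, 0, 0.4], [0, 0, 0, 0, 0, 0, -1], [0, 0, 0, 0, 0, 0, -1], [0, 0, 0, 0, 0, 0, -1], [0, 0, -0.03, 0, 0, 0, -1], [0, 0, -0.04, 0, 0, 0, -1], [0, 0, -0.04, 0, 0, 0, -1]]}}

```text
t: 18.5
tcp_pos: [0.4778, 0.2606, 0.147]
tool_rot: [-0.099, 0.995, -0.0, -0.001]
force: [0.4, 0.0, 0.6]
finger_gap: 1.001
gripper_force: 0.0
```

Run:
```python
from p import *
state()
a=np.radians(11.4);u=np.array([np.cos(a),np.sin(a)])
O=np.array([.470,.258]);g=O+.122*u
T=plan([*g,.16],np.radians(191.4),3,-1)
s=cv2.cvtColor(snapshot("scene"),4);cv2.imwrite("pics/s9.png",s)
cv2.imwrite("pics/c9.png",cv2.resize(s[190:280,370:460],(600,600),interpolation=cv2.INTER_CUBIC))
```

```text
t 18.5 tcp [0.4778 0.2606 0.147 ] yaw -2.9426 z [-1.2e-03 -5.0e-04 -1.0e+00] F [0.4 0.  0.6] gap 1.001 q6 -1.476
[-0.0379, -0.0003, -0.0044, -0.0001, -0.0004, -0.0, -1]
[-0.0379, -0.0003, -0.0044, -0.0001, -0.0004, -0.0, -1]
[-0.0379, -0.0003, -0.0044, -0.0001, -0.0004, -0.0, -1]
```

View pics/c9.png

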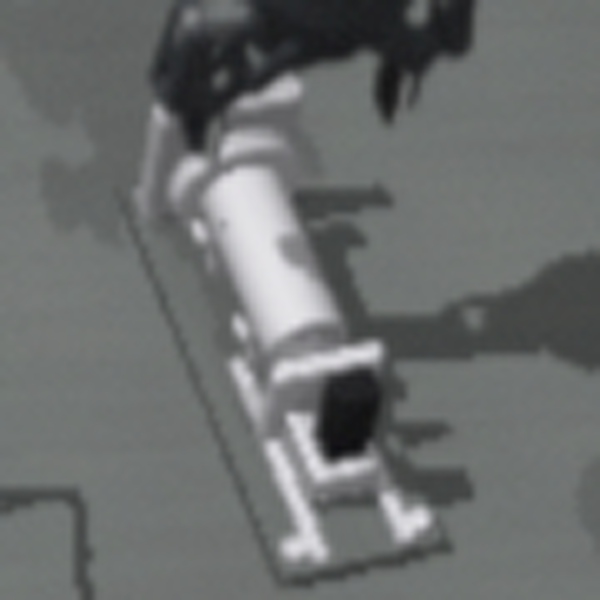

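The stub lies in both saddles, flange at crop (255,150) by the stop and the bare end at (310,340). The jaw is still open with its black handle at crop (345,410). Next I grip the handle.

Emit:
{"method": "apply_moves", "body": {"plan": [[-0.038, -0.0005, -0.004, 0, 0, 0, -1], [-0.038, 0, -0.004, 0, 0, 0, -1], [-0.038, 0, -0.005, 0, 0, 0, -1], [0, 0, 0.03, 0, 0, 0, -1], [0, 0, 0.03, 0, 0, 0, -1], [0, 0, 0.03, 0, 0, 0, -1], [0, 0, 0.002, 0, 0, 0, -1], [0, 0, 0, 0, 0, 0, -1]], "force": 40}}

```text
t: 19.55
tcp_pos: [0.5903, 0.2831, 0.0676]
tool_rot: [-0.099, 0.995, 0.0, 0.0]
force: [-0.5, -0.3, 0.4]
finger_gap: 0.997
gripper_force: 0.0
```

Emit:
{"method": "apply_moves", "body": {"plan": [[0, 0, 0, 0, 0, 0, 1], [0, 0, 0, 0, 0, 0, 1], [0, 0, 0, 0, 0, 0, 1], [0, 0, 0, 0, 0, 0, 1], [0, 0, 0, 0, 0, 0, 1]]}}

```text
t: 20.18
tcp_pos: [0.5902, 0.2839, 0.0682]
tool_rot: [-0.099, 0.995, 0.001, 0.001]
force: [-1.3, 3.4, 4.4]
finger_gap: 0.276
gripper_force: 41.3
```

Emit:
{"method": "apply_moves", "body": {"plan": [[0.004, 0.001, 0, 0, 0, 0, 1], [0.005, 0, 0, 0, 0, 0, 1], [0.005, 0, 0, 0, 0, 0, 1], [0.005, 0, 0, 0, 0, 0, 1], [0.004, 0, 0, 0, 0, 0, 1], [0.004, 0, 0, 0, 0, 0, 1], [0.003, 0, 0, 0, 0, 0, 1], [0, 0, 0, 0, 0, 0, 1]]}}

```text
t: 21.18
tcp_pos: [0.565, 0.279, 0.0683]
tool_rot: [-0.099, 0.995, 0.001, 0.005]
force: [9.3, 5.1, -0.9]
finger_gap: 0.27
gripper_force: 40.7
```

Emit:
{"method": "apply_moves", "body": {"plan": [[0.003, 0, 0, 0, 0, 0, 1], [0.002, 0, 0, 0, 0, 0, 1], [0.002, 0, 0, 0, 0, 0, 1], [0, 0, 0, 0, 0, 0, 1]]}}

```text
t: 21.68
tcp_pos: [0.5649, 0.279, 0.0684]
tool_rot: [-0.099, 0.995, 0.002, 0.013]
force: [21.0, 7.4, -9.9]
finger_gap: 0.272
gripper_force: 40.0
```

Emit:
{"method": "apply_moves", "body": {"plan": [[0.001, 0, 0, 0, 0, 0, 1], [0.001, 0, 0, 0, 0, 0, 1], [0.001, 0, 0, 0, 0, 0, 1], [0, 0, 0, 0, 0, 0, 1]]}}

```text
t: 22.18
tcp_pos: [0.5648, 0.279, 0.0685]
tool_rot: [-0.099, 0.995, 0.003, 0.016]
force: [26.4, 8.8, -13.7]
finger_gap: 0.27
gripper_force: 40.0
```

Run:
```python
from p import *
state()
s=cv2.cvtColor(snapshot("scene"),4);t=cv2.cvtColor(snapshot("top"),4);cv2.imwrite("pics/s10.png",s);cv2.imwrite("pics/t10.png",t)
z=lambda i,x,y,w,h,W,H:cv2.resize(i[y:y+h,x:x+w],(W,H),interpolation=cv2.INTER_CUBIC)
cv2.imwrite("pics/c10.png",np.hstack([z(s,380,190,60,90,400,600),z(t,190,220,60,90,400,600)]))
```

```text
t 22.175 tcp [0.5648 0.279  0.0685] yaw -2.9437 z [ 0.0306  0.0083 -0.9995] F [ 26.4   8.8 -13.7] gap 0.27 q6 -1.486
```

View pics/c10.png

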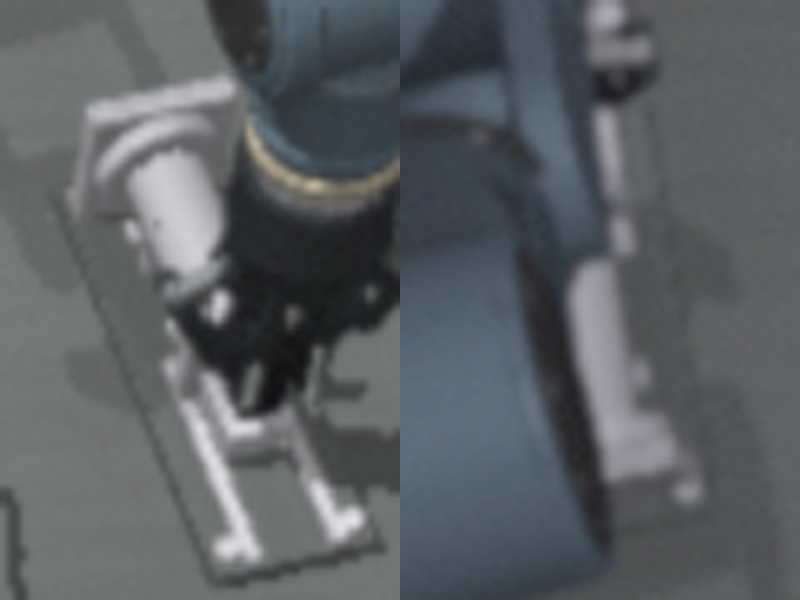

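Flange looks flush on the stop plate (crop 155,130), and the push force has risen to 28 N. I release and check the jaw gap.

Emit:
{"method": "apply_moves", "body": {"plan": [[0, 0, 0, 0, 0, 0, 0], [0, 0, 0, 0, 0, 0, -1], [0, 0, 0, 0, 0, 0, -1], [0, 0, 0, 0, 0, 0, -1], [0, 0, -0.03, 0, 0, 0, -1], [0, 0, -0.04, 0, 0, 0, -1], [-0.04, 0, -0.04, 0, 0, 0, -1], [-0.04, 0, -0.04, 0, 0, 0, -1]]}}

```text
t: 23.28
tcp_pos: [0.6289, 0.292, 0.2189]
tool_rot: [-0.1, 0.995, -0.0, -0.0]
force: [0.3, 1.0, -0.5]
finger_gap: 1.002
gripper_force: 0.0
```

Run:
```python
from p import *
np.set_printoptions(precision=1,suppress=True)
state()
s=cv2.cvtColor(snapshot("scene"),4);t=cv2.cvtColor(snapshot("top"),4);cv2.imwrite("pics/s11.png",s);cv2.imwrite("pics/t11.png",t)
z=lambda i,x,y,w,h,W,H:cv2.resize(i[y:y+h,x:x+w],(W,H),interpolation=cv2.INTER_CUBIC)
cv2.imwrite("pics/c11.png",np.hstack([z(s,380,190,60,90,400,600),z(t,190,220,60,90,400,600)]))
a=np.radians(11.4);u=np.array([np.cos(a),np.sin(a)]);v=np.array([-u[1],u[0]]);O=np.array([.469,.258])
for n,p in dict(stopL=(-55,-38,94),stopR=(-55,38,94),flTop=(-43,0,90),endTop=(55,0,77),jawL=(55,-28,74),jawR=(55,28,74),hnd=(89,0,97)).items():
    X=[*(O+p[0]/1e3*u+p[1]/1e3*v),p[2]/1e3];print(n,(proj("scene",X)-[380,190])*20/3)
```

```text
t 23.275 tcp [0.6 0.3 0.2] yaw -2.942 z [-0. -0. -1.] F [ 0.3  1.  -0.5] gap 1.002 q6 -1.496
stopL [ 90.8 123.1]
stopR [235.6  91.5]
flTop [170.7 130.7]
endTop [237.3 302.4]
jawL [181.8 318.4]
jawR [290.7 293.6]
hnd [268.7 334.8]
```

View pics/c11.png

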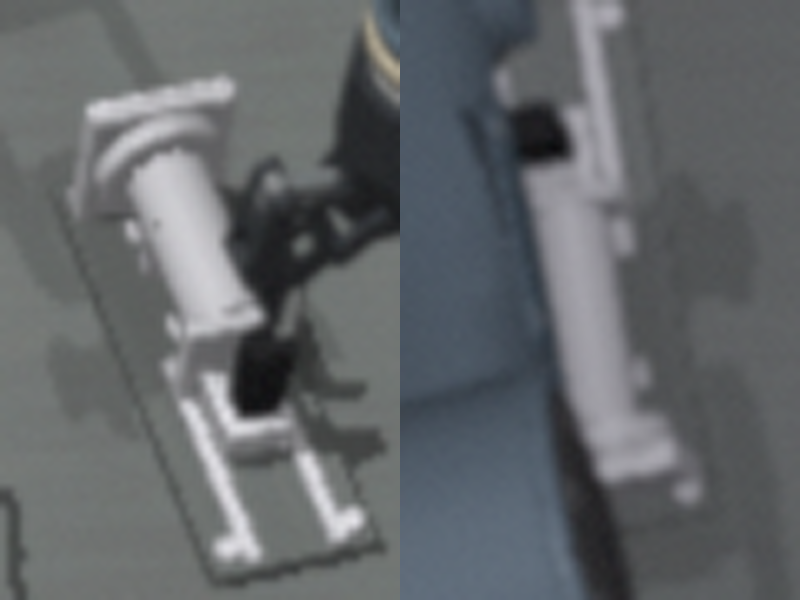

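```bash
python3 -c "
from station import *
print(sign_off())"
```

```text
the job is handed in; nothing more can be done
None
```

I handed the job in at about 23 s: the stub lies in both saddles with its flange on the stop and the jaw up against its other end. I let go of the jaw. The last picture shows this, but no verdict came back. I viewed 12 pictures, two over the limit of 10.

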